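# Show the cook the canister and the pan, then start the timer

## Robot

A 6-joint arm with a two-finger parallel gripper is mounted at the origin on the work surface. World frame = base frame: x ahead of the robot, y to its left, z up, the work surface at z = 0. Lengths are in m, angles in rad, forces in N, time in s.
With the tool pointing down it reaches from about 0.35 to 0.875 m from the base axis. Payload 4.2 kg.
Tool frame: the origin (TCP) lies between the finger pads, 19 mm behind the fingertips; this is the grasp point; z points along the fingers, y is the line along which they close (so a half turn about z gives the same grasp; the last joint's range is limited). The gripper opens to 85 mm and grips with 20 to 120 N. Pads are 22 mm wide; open, the fingers measure 114 mm over their backs; the gripper's body (76 mm by 85 mm) begins 54 mm behind the grasp point. The pads swing forward as they close: fully open they stand 13 mm farther back than shut.
Start: joints at [-0.86, 0.385, 0.008, 0, -1.194, -0.259], TCP at [0.273, -0.562, 0.25] pointing down, gripper open.
Joint ranges: [-3.14, 3.14], [-1.21, 2.06], [-1.07, 1.41], [-3.16, 2.05], [-2.99, -0.16], [-3.1, 3.1]. Speed limits (rad/s): [2.79, 2.79, 3.14, 3.14, 3.14, 3.14].

## Interface

Orientations are given as a rotation vector (axis times angle).
In Python, from workcell import robot gives the robot as it stands. The module is installed in compiled form; this text tells all that it offers.
- The arm moves only by the shell command python3 -m inch 'ROWS'. ROWS is JSON, one flat list of numbers, 7 for each row, row after row: the shift along the tool's x, y, z in cm, then the turn, a rotation vector about the tool's x, y, z in degrees, then the finger opening in cm, from 0 to 8.54. In form: [x, y, z, wx, wy, wz, grip, x, y, z, wx, wy, wz, grip, ...]. A call has 1 to 8 rows; each row is the pose to reach, as a shift and turn from the pose commanded when the call began, along the tool's axes at that moment; what a row does not reach only later rows make up. A row lasts 1/10 s, in which the tool goes at most 50 mm and 8.59 degrees, less where a joint would pass 70% of its speed; a pose out of reach is approached as far as the arm can. A call with a gripper value outside its range is refused whole. The fingers move at their own pace and stop on an object; the grip force is fixed at half the most. Time passes only in rows, so rows that repeat a pose let the fingers close. It gives the time, the measured TCP pose, the force, the opening and the grip force at its end, in the units of the state.
- robot.sense(): the state, without advancing time (a new reading comes with each control period).
- robot.camera(name): name is "scene" or "top"; returns a dict with "color" (480x640x3 uint8, blue, green, red), "fx", "fy", "cx", "cy" (pixels), "view" (4x4, takes a point from world to camera coordinates). Camera axes: x right, y down, z forward; pixel columns grow to the right and rows downward; lengths in m; the calibration is good to about 2 mm. A picture is of the moment at which its call begins. There is no depth.
- robot.sign_off(): hands the job in; it is judged then, once.
The state is a dict: "time": time; "joint_pos": joint angles; "dq": joint speeds; "effort": joint torques, N m; "tool_pos": TCP position; "orientation": TCP orientation; "ft_force": force on the tool from outside, world axes, zero at the start; "torque": the same for the moment, N m; "gripper_width": finger opening in m; "grip_force": force on a finger pad.
Only numpy, scipy, OpenCV 4.12 (cv2) and the standard library are available. Lean on these libraries where they do the work, as an engineer would, in place of code of your own. Each camera call takes 0.05 s, during which the arm holds its last target. There are 200 camera calls.

## Task

Show the cook what goes where: point at the shortest of the three white canisters by holding the fingertips just above the middle of its lid (a few centimetres at most, not touching) for two seconds, then point in the same way just above the middle of the saucepan's open mouth (the deeper of the two pans) for two seconds, and then start the kitchen timer by pressing its round button fully down and letting it go. Nothing is picked up: do not touch the canisters or the pans, point at no other canister or pan, press the timer where it stands, and leave everything else in its place.

Things in the scene. Friction and masses are not known exactly. Their poses are not given: they have to be found in the camera images.
- canister_short: The shortest white stoneware canister, a plain upright cylinder 74 mm in diameter with a flat pale wooden lid 76 mm across and 14 mm thick; origin at the centre of its underside, z up. 85 mm tall with its lid. The three canisters and the timer can stand in any of four places, on the left of the surface.
- canister_medium: The middle white stoneware canister, a plain upright cylinder 74 mm in diameter with a flat pale wooden lid 76 mm across and 14 mm thick; origin at the centre of its underside, z up. 120 mm tall with its lid.
- canister_tall: The tallest white stoneware canister, a plain upright cylinder 74 mm in diameter with a flat pale wooden lid 76 mm across and 14 mm thick; origin at the centre of its underside, z up. 155 mm tall with its lid.
- canister_short_lid (a point): Centre of the top face of the shortest canister's lid, 85 mm above the surface; z up.
- canister_medium_lid (a point): Centre of the top face of the middle canister's lid, 120 mm above the surface.
- canister_tall_lid (a point): Centre of the top face of the tallest canister's lid, 155 mm above the surface.
- hob: Two-ring worktop hob, on the right: steel body with a black glass top, 270 x 440 x 40 mm (x, y, z), fixed. Origin at the centre of its underside; its rings are centred 110 mm either way along its y axis. The two pans stand on it, one to a ring, either way round.
- saucepan: Open steel saucepan on the hob, the deeper pan: 85 mm deep, 160 mm across the rim, with a straight handle that reaches 220 mm from its centre along its x axis (roughly away from the robot), rising to about 85 mm above its foot. Origin at the centre of its underside, 40 mm above the work surface.
- saucepan_mouth (a point): Centre of the saucepan's open mouth, level with the rim, 125 mm above the work surface; z up.
- frying_pan: Open steel frying pan on the hob, the shallow pan: 40 mm deep, 200 mm across the rim, with a straight handle that reaches 240 mm from its centre along its x axis. Origin at the centre of its underside, 40 mm above the work surface.
- frying_pan_mouth (a point): Centre of the frying pan's mouth, level with the rim, 80 mm above the work surface.
- timer: Kitchen timer lying loose on the surface, a grey plastic box 75 x 90 x 32 mm (x, y, z), about 0.35 kg, with one round button on top; origin at the centre of its underside.
- button_top (a point): Centre of the top face of the timer's round grey button, 42 mm in diameter, 45.5 mm above the surface when up; it moves with the button.
- timer_button (a joint): How far the timer's button is pressed, m: 0 = up, 0.006 = fully down. A spring, about 1 N at the start and 4 N fully down, lifts it again when it is let go.
- tumbler: Bystander: blue ceramic tumbler, 58 mm across, 70 mm tall, among the canisters; origin at the centre of its underside.
- pepper_mill: Bystander: dark wooden pepper mill, 52 mm across, 190 mm tall; origin at the centre of its underside.
- oil_bottle: Bystander: green glass bottle, 60 mm across, 210 mm tall; origin at the centre of its underside.
- bowl: Bystander: white bowl, 120 mm across, 50 mm tall; origin at the centre of its underside.
- spoon: Bystander: wooden spoon lying on the left, 220 mm long along its x axis.
- jam_jar: Bystander: amber glass jar, 58 mm across, 75 mm tall; origin at the centre of its underside.
There are look-alikes about, which are no part of the job. Leave any green, turquoise or yellow look-alike of the canister_short alone.

How it is judged:
By the outcome, as a careful person would: the job done as asked, in the order asked, and still so for the second after the job is handed in, with the robot touching nothing.
It also fails if it takes over 61 s, if anything falls off the work surface, if the arm or the gripper's body presses on something with over 40 N, if the wrist force passes 120 N, or if a joint passes its speed limit or range.

## Working session

There is one attempt and no reset: what is moved stays moved. The work goes in short steps, Python scripts to look and compute and a shell command to move; the robot and the scene stay as the last step left them, time stands still between calls to the robot, and variables do not carry over. Pictures are saved under pics/ and viewed, at most 10 in all, crops included, and the job is handed in when it is done.

```bash
mkdir -p pics; python3 - <<'E'
from workcell import robot
import cv2
for n in("scene","top"):
    c=robot.camera(n);cv2.imwrite(f"pics/{n}0.png",c["color"]);print(n,c["fx"],c["cx"],c["cy"],c["view"])
s=robot.sense();print(s["time"],s["tool_pos"],s["orientation"],s["gripper_width"])
E
```

```text
scene 449.26045484286044 323.9457292985402 239.90479294112882 [[-0.49554569  0.86852469 -0.00996616  0.13979432]
 [ 0.69899423  0.39195473 -0.59814593 -0.33575164]
 [-0.51559823 -0.30337493 -0.80132523  1.56304973]
 [ 0.          0.          0.          1.        ]]
top 459.84132591545495 319.92515642166654 240.32393584766638 [[ 0.07772902 -0.99697264 -0.00193927  0.10186241]
 [-0.97407553 -0.07552906 -0.21324216  0.5497349 ]
 [ 0.21245013  0.0184641  -0.97699745  1.33377086]
 [ 0.          0.          0.          1.        ]]
0.1 [ 0.27266497 -0.56185619  0.24906513] [ 7.03311951e-01 -3.06131098e+00 -2.87196514e-03] 0.08527238740812002
```

View pics/scene0.png

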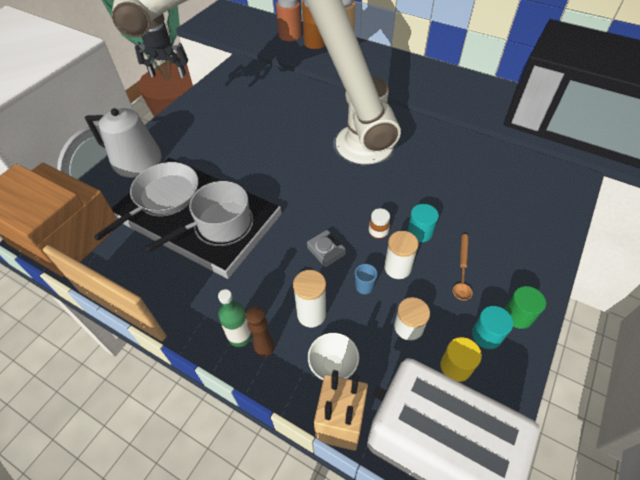

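View pics/top0.png

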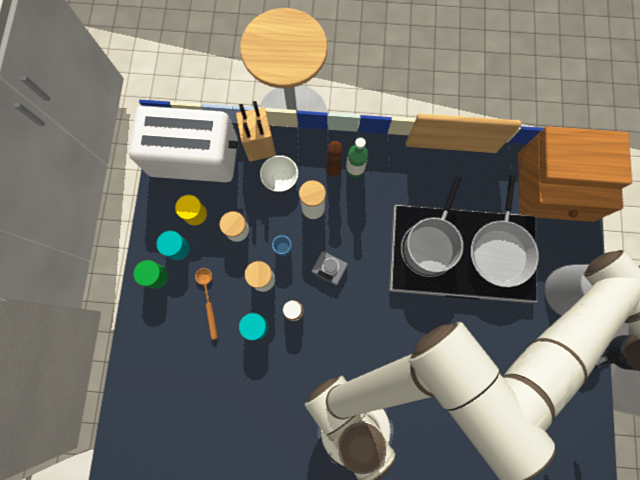

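The scene view shows white canister lids at (310,284), (403,241) and (412,312), which are top-view (312,193), (259,274) and (233,224). The saucepan is at scene (220,197) / top (432,246), the frying pan at (165,188) / (505,252), and the timer at (325,246) / (331,267). The green, turquoise and yellow cylinders are look-alikes.

Next, one close crop of each view.

```bash
python3 - <<'E'
import cv2
a=cv2.imread("pics/scene0.png");b=cv2.imread("pics/top0.png")
cv2.imwrite("pics/sc.png",cv2.resize(a[170:370,180:446],None,fx=3,fy=3,interpolation=cv2.INTER_CUBIC)[:600,:798])
cv2.imwrite("pics/tc.png",cv2.resize(b[150:330,200:466],None,fx=3,fy=3,interpolation=cv2.INTER_CUBIC))
E
```

```text
(no output)
```

View pics/sc.png

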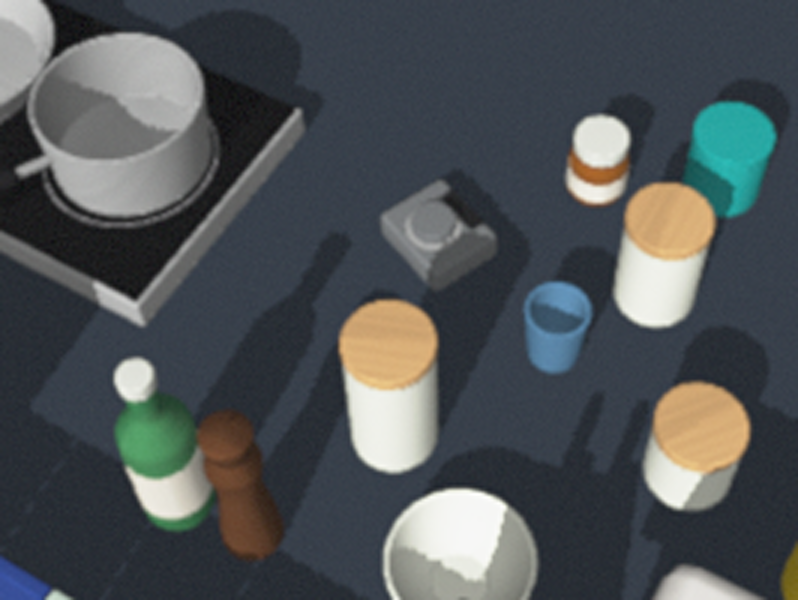

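View pics/tc.png

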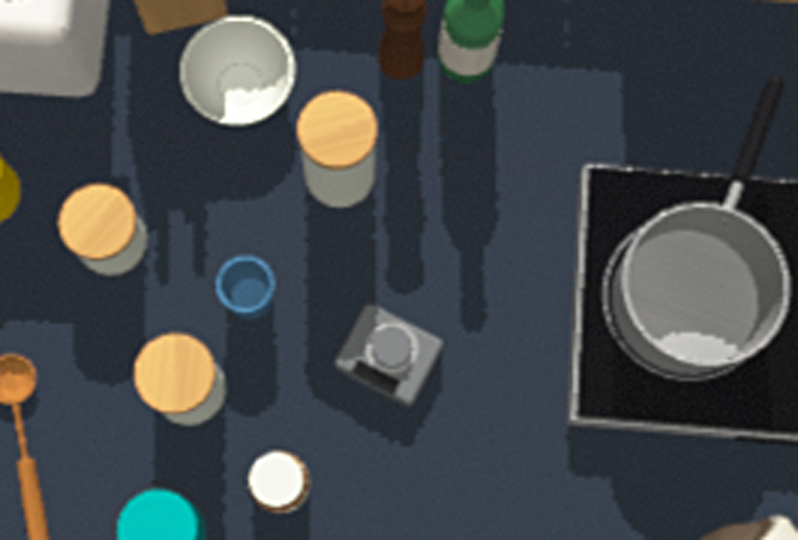

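The crops show C (scene crop (701,426), top crop (98,220)) as the shortest white body. B (669,220)/(175,373) looks medium and A (389,342)/(337,129) tall. The saucepan rim centre is at (117,90)/(706,285) and the button at (434,223)/(391,347). I'll triangulate and compare the heights.

```bash
cat > h.py <<'E'
from workcell import robot
import numpy as np
C={n:robot.camera(n) for n in("scene","top")}
def eqs(n,p):
    c=C[n];v=c["view"];u=(p[0]-c["cx"])/c["fx"];w=(p[1]-c["cy"])/c["fy"]
    A=np.array([v[0]-u*v[2],v[1]-w*v[2]]);return A[:,:3],-A[:,3]
def tri(s,t):
    a,b=eqs("scene",s);c,d=eqs("top",t);r=np.linalg.lstsq(np.vstack([a,c]),np.r_[b,d],rcond=None);return r[0],r[1]**.5
def atz(n,p,z):
    a,b=eqs(n,p);return np.linalg.solve(a[:,:2],b-a[:,2]*z)
E
python3 - <<'E'
from h import *
np.set_printoptions(precision=4,suppress=True)
P={"A.155":((389,342),(337,129),.155),"B.120":((669,220),(175,373),.12),"C.085":((701,426),(98,220),.085),"pan.125":((117,90),(706,285),.125),"btn.0455":((434,223),(391,347),.0455),
"jar":((601,139),(277,480),.075),"tumbler":((557,310),(246,284),.07)}
for k,(s,t,z) in P.items():
    s=(180+s[0]/3-.33,170+s[1]/3-.33);t=(200+t[0]/3-.33,150+t[1]/3-.33)
    print(k,*tri(s,t),atz("scene",s,z),atz("top",t,z))
for p,z in(((505,250),.08),((279,174),.05)):print(atz("top",p,z))
s=robot.sense();print(s["time"],s["tool_pos"],s["orientation"])
E
```

```text
A.155 [0.6582 0.1766 0.1531] [0.0007] [0.659  0.1777] [0.6578 0.1761]
B.120 [0.416  0.312  0.1158] [0.] [0.4191 0.3127] [0.4154 0.3113]
C.085 [0.5677 0.4106 0.0829] [0.0007] [0.5686 0.4112] [0.5673 0.4097]
pan.125 [ 0.5376 -0.1869  0.1299] [0.] [ 0.5346 -0.1904] [ 0.5388 -0.1881]
btn.0455 [0.4693 0.1082 0.0389] [0.0004] [0.4734 0.1109] [0.4684 0.108 ]
jar [0.3257 0.209  0.0697] [0.] [0.3299 0.2105] [0.3253 0.2086]
tumbler [0.5169 0.2579 0.0685] [0.0004] [0.5177 0.2585] [0.5167 0.2575]
[ 0.5489 -0.4061]
[0.7455 0.2895]
0.2 [ 0.2728 -0.562   0.2494] [ 0.7035 -3.0614 -0.0019]
```

Triangulated heights of 153, 116 and 83 mm confirm A is tall, B medium and C short. The lid C target is (0.568, 0.4105), the saucepan (0.537, -0.189) and the button (0.471, 0.1095). First I'll rise and close the fingers.

```bash
cat > go.py <<'E'
import sys,numpy as np
from workcell import robot
from scipy.spatial.transform import Rotation as R
s=robot.sense();q=R.from_rotvec(s["orientation"])
print(s["time"],"shift cm",(q.inv().apply(np.array(sys.argv[1:4],float)-s["tool_pos"])*100).round(2),"tilt",(q.inv()*R.from_matrix([[-.9,-.436,0],[-.436,.9,0],[0,0,-1]])).as_rotvec(True).round(2),"F",np.round(s["ft_force"],2),"w",s["gripper_width"])
E
python3 -m inch '[0,0,-4,0,0,0,0, 0,0,-8,0,0,0,0, 0,0,-8,0,0,0,0]'; python3 go.py 0.568 0.4105 0.33
```

```text
time: 0.5
tool_pos: [0.2737, -0.5645, 0.3369]
orientation: [-0.704, 3.058, -0.019]
ft_force: [-0.2, -0.9, 0.8]
gripper_width: 0.0437
grip_force: 0.0
0.5 shift cm [-69.08  74.84  -0.22] tilt [-0.72  0.03  0.07] F [-0.25 -0.88  0.78] w 0.04372978509176431
```

```bash
python3 -m inch '[-69,75,0,0,0,0,0,-69,75,0,0,0,0,0,-69,75,0,0,0,0,0,-69,75,0,0,0,0,0,-69,75,0,0,0,0,0,-69,75,0,0,0,0,0,-69,75,0,0,0,0,0,-69,75,0,0,0,0,0]'; python3 go.py 0.568 0.4105 0.33
```

```text
time: 1.3
tool_pos: [0.3879, -0.1773, 0.3301]
orientation: [-0.703, 3.061, -0.0]
ft_force: [1.7, 0.3, 0.7]
gripper_width: 0.0003
grip_force: 0.0
1.3 shift cm [-4.185e+01  4.503e+01  3.000e-02] tilt [-0.02  0.05  0.02] F [1.68 0.35 0.66] w 0.00031090114771456935
```

```bash
python3 -m inch '[-41,44,0,0,0,0,0,-41,44,0,0,0,0,0,-41,44,0,0,0,0,0,-41,44,0,0,0,0,0,-41,44,0,0,0,0,0,-41,44,0,0,0,0,0,-41,44,0,0,0,0,0,-41,44,0,0,0,0,0]'; python3 go.py 0.568 0.4105 0.33
```

```text
time: 2.1
tool_pos: [0.5056, 0.2052, 0.33]
orientation: [-0.704, 3.061, 0.0]
ft_force: [0.4, 0.3, 0.3]
gripper_width: -0.0003
grip_force: 0.0
2.1 shift cm [-14.58  15.73   0.  ] tilt [0.01 0.02 0.07] F [0.43 0.27 0.3 ] w -0.0002611965679008819
```

```bash
python3 -m inch '[-13.5,14.5,0,0,0,0,0,-13.5,14.5,0,0,0,0,0,-13.5,14.5,0,0,0,0,0,-13.5,14.5,0,0,0,0,0,-13.5,14.5,0,0,0,0,0,-13.5,14.5,0,0,0,0,0]'; python3 go.py 0.568 0.4105 0.129
```

```text
time: 2.7
tool_pos: [0.5636, 0.3936, 0.3279]
orientation: [0.705, -3.059, 0.003]
ft_force: [-0.0, -0.9, 0.9]
gripper_width: 0.0003
grip_force: 0.0
2.7 shift cm [-1.2   1.35 19.88] tilt [-0.06 -0.17  0.11] F [-0.03 -0.88  0.93] w 0.0003034232766297821
```

```bash
python3 -m inch '[-1.2,1.3,4,0,0,0,0,-1.2,1.3,8,0,0,0,0,-1.2,1.3,12,0,0,0,0,-1.2,1.3,15,0,0,0,0,-1.2,1.3,15,0,0,0,0,-1.2,1.3,15,0,0,0,0]'; python3 - <<'E'
from h import *
import cv2
a=C["scene"]["color"][190:390,300:500];b=C["top"]["color"][130:330,150:350]
cv2.imwrite("pics/n1.png",cv2.resize(np.hstack([a,b]),(800,400),interpolation=cv2.INTER_CUBIC))
E
python3 go.py 0.568 0.4105 0.129
```

```text
time: 3.3
tool_pos: [0.5695, 0.4087, 0.1816]
orientation: [-0.703, 3.06, -0.0]
ft_force: [1.1, 1.0, 0.8]
gripper_width: -0.0001
grip_force: 0.0
3.4 shift cm [0.19 0.14 5.45] tilt [0.07 0.31 0.04] F [-0.19  0.23  0.51] w -9.737700855863195e-05
```

View pics/n1.png

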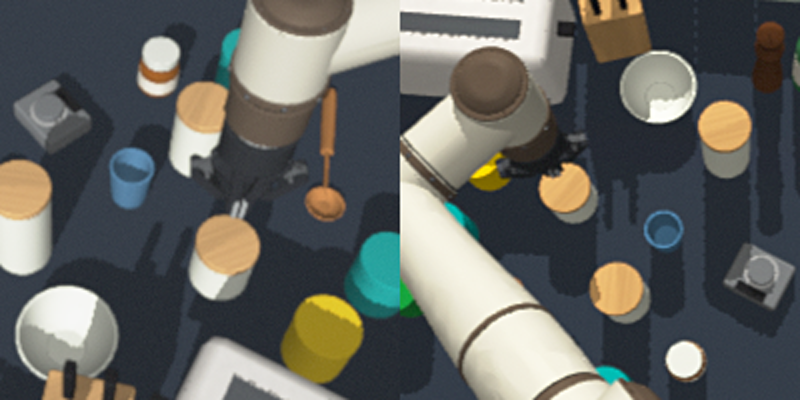

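The fingertips sit at crop (240,212), or scene (420,296), over the short canister's lid at crop (228,243), with nothing in the way. Lowering to about 22 mm above the lid and holding.

```bash
python3 -m inch '[0,0,2,0,0,0,0,0,0,4,0,0,0,0,0,0,5.5,0,0,0,0,0,0,5.5,0,0,0,0,0,0,5.5,0,0,0,0]'; python3 - <<'E'
from h import *
import cv2
a=C["scene"]["color"][250:350,360:460]
cv2.imwrite("pics/n2.png",cv2.resize(a,(600,600),interpolation=cv2.INTER_CUBIC))
c=C["scene"];p=robot.sense()["tool_pos"]
for d in(.019,.032):
    v=c["view"]@np.r_[p-[0,0,d],1];print(d,((c["fx"]*v[0]/v[2]+c["cx"]-360)*6,(c["fy"]*v[1]/v[2]+c["cy"]-250)*6))
E
python3 go.py 0.568 0.4105 0.129
```

```text
time: 3.9
tool_pos: [0.5695, 0.4099, 0.1263]
orientation: [-0.704, 3.06, 0.001]
ft_force: [0.2, -0.9, -0.1]
gripper_width: -0.0001
grip_force: 0.0
0.019 (np.float64(325.18071030700855), np.float64(343.48122742135365))
0.032 (np.float64(320.2302404392185), np.float64(359.15217664974284))
4.0 shift cm [ 0.13  0.11 -0.22] tilt [0.04 0.17 0.06] F [0.06 0.69 0.5 ] w 0.0001904898881826979
```

View pics/n2.png

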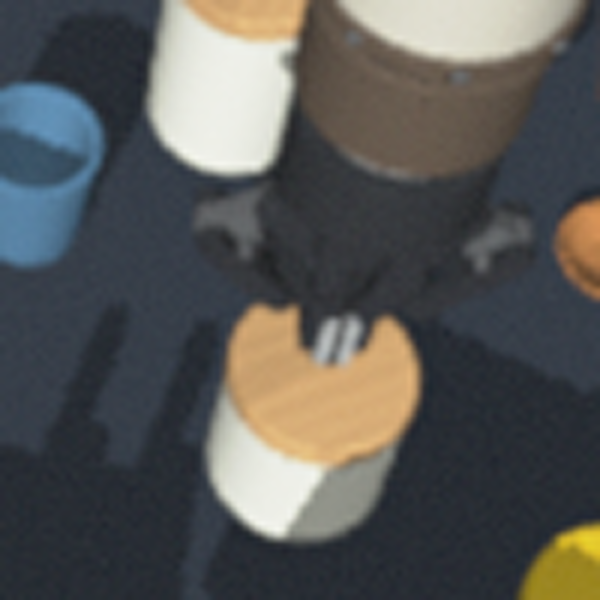

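The tips are at crop (335,355), over the middle of the short lid with a gap of about 2 cm and no contact. Holding for 2.4 s, then lifting.

```bash
for i in 1 2 3; do python3 -m inch '[0,0,0,0,0,0,0,0,0,0,0,0,0,0,0,0,0,0,0,0,0,0,0,0,0,0,0,0,0,0,0,0,0,0,0,0,0,0,0,0,0,0,0,0,0,0,0,0,0,0,0,0,0,0,0,0]' | head -2; done
python3 -m inch '[0,0,-5,0,0,0,0,0,0,-10,0,0,0,0,0,0,-15,0,0,0,0,0,0,-20,0,0,0,0,0,0,-20,0,0,0,0]'; python3 go.py 0.537 -0.189 0.33
```

```text
time: 4.8
tool_pos: [0.5688, 0.4095, 0.125]
time: 5.6
tool_pos: [0.5688, 0.4095, 0.125]
time: 6.4
tool_pos: [0.5688, 0.4095, 0.125]
time: 6.9
tool_pos: [0.5713, 0.4106, 0.3356]
orientation: [-0.701, 3.046, 0.012]
ft_force: [0.3, 0.0, 0.6]
gripper_width: -0.0001
grip_force: 0.0
6.9 shift cm [ 29.29 -52.44  -0.15] tilt [0.21 1.02 0.06] F [0.27 0.03 0.58] w -0.00010228179028817865
```

```bash
python3 -m inch '[29,-52,0,0,0,0,0,29,-52,0,0,0,0,0,29,-52,0,0,0,0,0,29,-52,0,0,0,0,0,29,-52,0,0,0,0,0,29,-52,0,0,0,0,0,29,-52,0,0,0,0,0,29,-52,0,0,0,0,0]'; python3 go.py 0.537 -0.189 0.33
```

```text
time: 7.7
tool_pos: [0.5455, 0.0082, 0.3252]
orientation: [-0.704, 3.061, 0.0]
ft_force: [0.7, 0.1, -0.7]
gripper_width: -0.0003
grip_force: 0.0
7.7 shift cm [  9.38 -17.37  -0.49] tilt [-0.01  0.04  0.06] F [ 0.75  0.13 -0.66] w -0.0002837010273858045
```

```bash
python3 -m inch '[8.4,-16,0,0,0,0,0,8.4,-16,0,0,0,0,0,8.4,-16,0,0,0,0,0,8.4,-16,0,0,0,0,0,8.4,-16,0,0,0,0,0,8.4,-16,0,0,0,0,0]'; python3 go.py 0.537 -0.189 0.17
```

```text
time: 8.3
tool_pos: [0.5401, -0.1711, 0.3247]
orientation: [0.701, -3.062, -0.001]
ft_force: [0.2, 0.1, 0.7]
gripper_width: -0.0002
grip_force: 0.0
8.3 shift cm [ 1.06 -1.48 15.47] tilt [ 0.02 -0.   -0.06] F [0.18 0.09 0.66] w -0.00023881717634635763
```

```bash
python3 -m inch '[0.9,-1.4,4,0,0,0,0,0.9,-1.4,8,0,0,0,0,0.9,-1.4,12,0,0,0,0,0.9,-1.4,15.5,0,0,0,0,0.9,-1.4,15.5,0,0,0,0,0.9,-1.4,15.5,0,0,0,0]'; python3 - <<'E'
from h import *
import cv2
a=C["scene"]["color"][140:260,150:290]
cv2.imwrite("pics/n3.png",cv2.resize(a,(700,600),interpolation=cv2.INTER_CUBIC))
E
python3 go.py 0.537 -0.189 0.168
```

```text
time: 8.9
tool_pos: [0.5392, -0.1863, 0.1708]
orientation: [-0.707, 3.061, -0.001]
ft_force: [1.0, 0.6, 0.6]
gripper_width: 0.0002
grip_force: 0.0
9.0 shift cm [ 0.39 -0.07  0.46] tilt [-0.17  0.21  0.13] F [-0.04  0.26  0.2 ] w 0.00037678262578045213
```

View pics/n3.png

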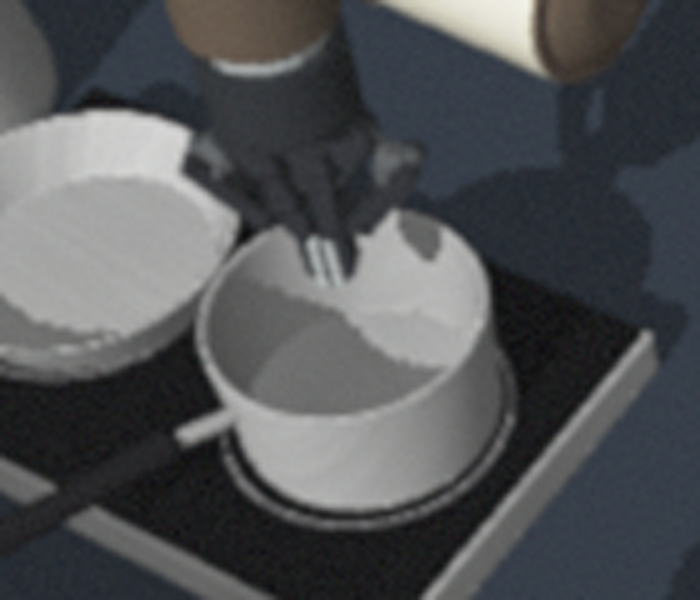

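The tips are at crop (332,275), and the rim ellipse is centred near (345,310). That fits a point about 2.5 cm above the middle of the mouth. Small correction, then hold for 2.4 s and lift.

```bash
python3 -m inch '[0.2,0,0.5,0,0,0,0,0.2,0,0.5,0,0,0,0,0.2,0,0.5,0,0,0,0]'|head -2; for i in 1 2 3; do python3 -m inch '[0,0,0,0,0,0,0,0,0,0,0,0,0,0,0,0,0,0,0,0,0,0,0,0,0,0,0,0,0,0,0,0,0,0,0,0,0,0,0,0,0,0,0,0,0,0,0,0,0,0,0,0,0,0,0,0]' | head -2; done
python3 -m inch '[0,0,-5,0,0,0,0,0,0,-10,0,0,0,0,0,0,-13,0,0,0,0,0,0,-13,0,0,0,0]'|head -2; python3 go.py 0.471 0.1095 0.28
```

```text
time: 9.3
tool_pos: [0.5367, -0.188, 0.1657]
time: 10.1
tool_pos: [0.5366, -0.1879, 0.165]
time: 10.9
tool_pos: [0.5365, -0.1879, 0.165]
time: 11.7
tool_pos: [0.5366, -0.1879, 0.165]
time: 12.1
tool_pos: [0.5388, -0.1885, 0.301]
12.1 shift cm [-6.91 29.78  1.95] tilt [-0.41  0.53  0.07] F [ 0.37  0.05 -0.22] w -0.0003681902068775856
```

```bash
python3 -m inch '[-7,29.5,1,0,0,0,0,-7,29.5,1,0,0,0,0,-7,29.5,1,0,0,0,0,-7,29.5,1,0,0,0,0,-7,29.5,1,0,0,0,0,-7,29.5,1,0,0,0,0,-7,29.5,1,0,0,0,0,-7,29.5,1,0,0,0,0]'|head -2;  python3 -m inch '[0,0,0,0,0,0,0,0,0,0,0,0,0,0]'|head -2;python3 go.py 0.470 0.109 0.10
```

```text
time: 12.9
tool_pos: [0.4701, 0.1092, 0.2843]
time: 13.1
tool_pos: [0.4709, 0.1068, 0.2847]
13.1 shift cm [-0.02  0.24 18.47] tilt [-0.   -0.03 -0.08] F [-0.47 -0.27 -0.37] w -0.00025365545480794275
```

```bash
python3 -m inch '[0,0.2,4.5,0,0,0,0,0,0.2,9,0,0,0,0,0,0.2,13.5,0,0,0,0,0,0.2,18,0,0,0,0,0,0.2,19,0,0,0,0,0,0.2,19,0,0,0,0,0,0.2,19,0,0,0,0]'; python3 - <<'E'
from h import *
import cv2
a=C["scene"]["color"][200:280,280:380];b=C["top"]["color"][230:310,280:380]
cv2.imwrite("pics/n4.png",cv2.resize(np.hstack([a,b]),(800,320),interpolation=cv2.INTER_CUBIC))
E
python3 go.py 0.470 0.109 0.0645
```

```text
time: 13.8
tool_pos: [0.4716, 0.1101, 0.0968]
orientation: [-0.702, 3.059, 0.001]
ft_force: [0.6, 0.5, 0.1]
gripper_width: 0.0004
grip_force: 0.0
13.9 shift cm [ 0.22 -0.07  3.28] tilt [0.01 0.29 0.03] F [-0.15  0.83  0.8 ] w -0.00023069220711984304
```

View pics/n4.png

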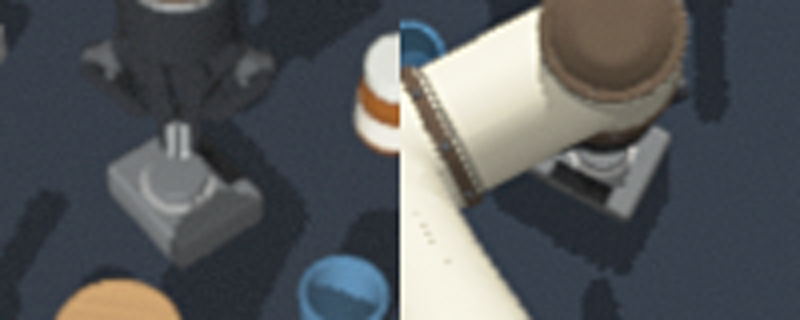

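The tips at crop (178,155) are directly above the button at (178,180). Pressing in small steps and watching the force.

```bash
python3 -m inch '[0.1,0,1.5,0,0,0,0,0.1,0,2.5,0,0,0,0,0.1,0,2.5,0,0,0,0,0.1,0,2.5,0,0,0,0]'|head -4; for i in 1 2; do python3 -m inch '[0,0,0.3,0,0,0,0,0,0,0.3,0,0,0,0,0,0,0.3,0,0,0,0]'|grep -E "tool|force"; done
```

```text
time: 14.3
tool_pos: [0.4694, 0.1097, 0.0706]
orientation: [-0.704, 3.061, 0.0]
ft_force: [0.7, 0.3, -0.1]
tool_pos: [0.4691, 0.1095, 0.0672]
ft_force: [0.3, -0.7, 1.4]
grip_force: 0.0
tool_pos: [0.4691, 0.1095, 0.064]
ft_force: [-0.2, -0.1, 1.1]
grip_force: 0.4
```

```bash
for i in 1 2 3; do python3 -m inch '[0,0,0.2,0,0,0,0,0,0,0.2,0,0,0,0,0,0,0.2,0,0,0,0]'|grep -E "tool|force"; done
```

```text
tool_pos: [0.4692, 0.1095, 0.0621]
ft_force: [0.5, 0.6, 1.9]
grip_force: 0.9
tool_pos: [0.4692, 0.1095, 0.0601]
ft_force: [-0.4, 0.8, 3.1]
grip_force: 1.5
tool_pos: [0.4692, 0.1095, 0.0583]
ft_force: [-0.9, 0.6, 5.4]
grip_force: 2.6
```

```bash
python3 -m inch '[0,0,0.1,0,0,0,0,0,0,0.1,0,0,0,0,0,0,0.1,0,0,0,0]'|grep -E "tool|force"
```

```text
tool_pos: [0.4692, 0.1095, 0.0581]
ft_force: [-2.8, -0.0, 11.7]
grip_force: 5.8
```

The force jumped to 11.7 N with no further travel, so the button is fully down. Releasing it and lifting clear.

```bash
python3 -m inch '[0,0,-0.8,0,0,0,0,0,0,-2,0,0,0,0,0,0,-6,0,0,0,0,0,0,-10,0,0,0,0,0,0,-14,0,0,0,0,0,0,-14,0,0,0,0,0,0,-14,0,0,0,0]'|grep -E "time|tool|force"; python3 - <<'E'
from h import *
import cv2
cv2.imwrite("pics/end.png",C["scene"]["color"])
E
```

```text
time: 16.8
tool_pos: [0.4686, 0.1094, 0.1973]
ft_force: [-0.5, -0.6, -0.4]
grip_force: 0.0
```

View pics/end.png

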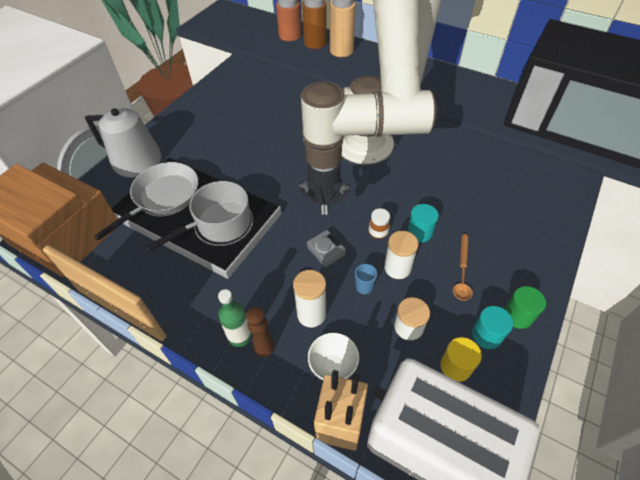

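Everything stands where it did: the timer is still at (325,246), the canisters and pans are unchanged, and the gripper is clear.

```bash
python3 -c "
from workcell import robot
print(robot.sign_off())"
```

```text
the job is handed in; nothing more can be done
None
```

I pointed at the shortest canister's lid and then the saucepan's mouth for over 2 s each, pressed the timer button fully down and let it go, and handed the job in at about 17 s with nothing else moved.

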